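Prise open a pump guard and hold its sprung shoe arm back

ROBOT

A 7-joint arm with a two-finger parallel gripper is mounted at the origin on the work surface. World frame = base frame: x ahead of the robot, y to its left, z up, the work surface at z = 0. Lengths are in m, angles in rad, forces in N, time in s.
With the tool pointing down it reaches from about 0.4 to 0.925 m from the base axis. Payload 5.6 kg.
Tool frame: the origin (TCP) lies midway between the tips of the shut fingers; the grasp point (between the pads) lies 19 mm behind it; x points along the fingers, z is the direction in which the jaws open and shut, and the axes are right-handed (so a half turn about x gives the same grasp; the last joint's range is limited). The gripper opens to 85 mm and grips with 20 to 120 N. Pads are 22 mm wide; open, the fingers measure 114 mm over their backs; the gripper's body (76 mm by 85 mm) begins 54 mm behind the grasp point. The pads swing forward as they close: fully open they stand 13 mm farther back than shut.
Start: joints at [-1.201, 0.468, -0.012, 1.603, 0.006, 1.071, -0.056], TCP at [0.261, 0.595, 0.231] pointing down, gripper open.
Joint ranges: [-2.53, 2.53], [-0.31, 2.02], [-1.57, 1.55], [0.28, 2.44], [-1.29, 4.43], [0.15, 1.84], [-2.92, 2.92]. Speed limits (rad/s): [2.57, 2.57, 3.14, 3.14, 3.14, 3.14, 3.14].

INTERFACE

Orientations are given as a unit quaternion [x, y, z, w].
In Python, from cell import state, capture, finish_job gives the robot as it stands.
- The arm moves only by the tool move_arm, never from a script. Its argument "plan" is a list of rows, each an object with "dp": the shift along the world's x, y, z in m, a list of three; "rot": the turn, a rotation vector about the world's x, y, z in rad, a list of three; "claw": the finger opening in m, from 0 to 0.0854. A call has 1 to 12 rows; each row shifts and turns the pose as measured when the row begins; what a row does not reach is not made up. A row lasts 1/12 s, in which the tool goes at most 41.7 mm and 7.16 degrees, less where a joint would pass 70% of its speed; a pose out of reach is approached as far as the arm can. A call is refused whole if a number of a shift passes 0.0417 or a number of a turn 0.125, either way. A call with a gripper value outside its range is refused whole. The fingers move at their own pace and stop on an object; "newtons" is the grip in N (left out, the last holds). Time passes only in rows, so rows that do not move let the fingers close. It gives the time, the measured TCP pose, the force and the opening at its end, in the units of the state.
- state(): the state, without advancing time (a new reading comes with each control period).
- capture(name): name is "side" or "top"; returns a dict with "pixels" (400x640x3 uint8, red, green, blue), "z_map" (400x640 float32, m along the optical axis (not along the pixel's ray), 0 where there is no reading), "K" (3x3 intrinsics, pixels), "distortion" ([k1, k2, p1, p2, k3] as OpenCV has them; the pictures are not rectified), "R" (3x3) and "t" (3): a world point X has camera coordinates R X + t. Camera axes: x right, y down, z forward; pixel columns grow to the right and rows downward; lengths in m; the calibration is good to about 2 mm. A picture is of the moment at which its call begins.
- finish_job(): hands the job in, once; it reports no verdict.
The state is a dict: "t": time; "joint_pos": joint angles; "qvel": joint speeds; "effort": joint torques, N m; "position": TCP position; "orientation": TCP orientation; "contact_force": force on the tool from outside, world axes, zero at the start; "torque": the same for the moment, N m; "grip_width": opening from 0.0 (shut) to 1.0 (fully open).
Only numpy, scipy, OpenCV 4.12 (cv2) and the standard library are available. Lean on these libraries where they do the work, as an engineer would, in place of code of your own. Each camera call takes 0.05 s, during which the arm holds its last target. There are 200 camera calls.

TASK

The bench pump's clear guard is snapped shut over the pump head. Using the flat pry bar, not the gripper itself, lever up the guard's front lip until it springs open, then lay the bar down on the bench and let go of it. Then, with the empty gripper, push the upright post of the sprung shoe arm sideways, away from the roller wheel, past its ratchet click and on nearly to its stop, and finish while still holding it pressed back there; leave the jar, beaker and flask where they stand.

Things in the scene. Friction and masses are not known exactly. Their poses are not given: they have to be found in the camera images.
- sill (a point): Middle of the top front edge of the pump housing (white box 200 x 200 mm, top deck 75 mm above the bench, fixed to it). Axes are the pump's: x from this front edge straight back over the pump (roughly away from the robot), y to the pump's left, z up. The rounded edge is a good fulcrum for the bar. The roller wheel stands on the deck 115 mm behind the edge and 34 mm to the right (-y), radius 22 mm, 25 mm tall.
- lip (a point): Middle of the underside of the guard's front lip. Guard: clear hinged cover 160 x 156 mm, its top 41 mm above the deck, hinged along its rear edge 175 mm behind the sill. The grey lip runs the whole front, 150 mm long, 8 mm deep front to back (4 mm either side of this point) and 5 mm thick. Shut, it lies 15 to 23 mm behind the sill, with an open gap of 8 mm between it and the deck. The point moves with the guard.
- guard (a joint): Opening angle of the guard, rad: 0 shut, 2.3 fully open (leaning back). A snap catch holds it with about 5 N at the lip; after the lip has risen about 5 mm (0.03 rad) the catch lets go and a spring throws the guard fully open by itself in about a second.
- bar_grip (a point): Pry bar, the grip point: centre of the section of its black handle, 11 mm above the bench while it lies there, near its balance point. Handle 85 mm long (55 mm behind this point, 30 mm ahead), 16 mm wide, 22 mm tall. x points along the bar to the tip, z up. Mass 0.1 to 0.2 kg.
- bar_tip (a point): End of the bar's straight steel blade, 105 mm ahead of bar_grip on the same line, at mid-thickness. Blade 75 mm long, 14 mm wide, 3 mm thick, so it goes flat into the gap under the lip.
- shoe_arm (a joint): Swing of the steel shoe arm, rad: 0 at rest beside the roller wheel, growing as its post is pushed to the pump's left (+y of the sill); hard stop at 0.58. The return spring needs 3 N at the post at rest and 8 to 10 N at the stop, up to about 12 N while riding over the wedge-shaped pawl. The pawl clicks up behind the arm at about 0.36, where the arm would stay if let go.
- post (a point): Middle of the upright steel post at the free end of the shoe arm, under the guard: 12 mm in diameter, from 5 to 36 mm above the deck, this point 26 mm above the deck. At rest it stands 48 mm behind the sill and 18 mm to its left. It moves on an arc of 78 mm radius about the pivot.
- pivot (a point): Upright pivot axis of the shoe arm at deck height, 125 mm behind the sill, 32 mm to its left. Axes as those of the sill.
- jar: White jar, 66 mm across, 70 mm tall, origin under its centre. The jar and the bar lie on either side of the pump, either way round.
- beaker: Glass beaker, 70 mm across, 90 mm tall, origin under its centre.
- flask: White bottle, 64 mm across, 135 mm tall, origin under its centre.
Not all that is in view belongs to the job. Of the things that look like the part that bears bar_grip, take the one that is farthest to the robot's right at the start.

How it is judged:
On the way, in this order (a step that is already met when the one before it is completed fails the run):
1. the bar prises the guard's lip up (value of joint guard above 0.008 rad and contact force between pry_bar and guard above 0.8 N), for 0.03 s.
2. the guard has sprung open (value of joint guard above 1.6 rad), for 0.1 s.
3. the bar lies on the bench, let go (height (world z) of bar_grip below 0.03 m and height (world z) of bar_tip below 0.04 m and contact force between the fingers and pry_bar below 0.05 N and value of joint shoe_arm below 0.2 rad), for 0.2 s.
4. the gripper has pushed the shoe arm past its click (value of joint shoe_arm above 0.4 rad and contact force between the fingers and shoe_arm above 1 N), for 0.1 s.
At the end, for the whole second after the job is handed in: The gripper itself keeps the shoe arm pressed back beyond 0.44 rad (stop at 0.58) with more than 2 N through the last second; the guard stands open (over 1.6 rad); the pry bar lies still on the bench, not touched by the gripper; jar, beaker and flask are within 30 mm of where they stood (value of joint shoe_arm above 0.44 rad and contact force between the fingers and shoe_arm above 2 N and contact force between pry_bar and shoe_arm below 0.1 N and value of joint guard above 1.6 rad and height (world z) of bar_grip below 0.03 m and height (world z) of bar_tip below 0.04 m and contact force between the fingers and pry_bar below 0.05 N and linear speed of pry_bar below 0.03 m/s and distance of each of jar, beaker, flask from where it was at the start of the episode below 0.03 m); the arm keeps its last pose, push and grip.
It fails at once if the gripper or arm forces the shut guard itself (value of joint guard below 1 rad and contact force between any of the fingers, the arm and guard above 2 N).
It fails at once if a bystander is knocked over (angle between any of jar, beaker, flask's own z axis and vertical above 0.5 rad).
It also fails if it takes over 72 s, if anything falls off the work surface, if the arm or the gripper's body presses on something with over 40 N, if the wrist force passes 120 N, or if a joint passes its speed limit or range.

## Working session

There is one attempt and no reset: what is moved stays moved. The work goes in short steps, Python scripts to look and compute and a tool call to move; the robot and the scene stay as the last step left them, time stands still between calls to the robot, and variables do not carry over. Pictures are saved under pics/ and viewed, about 8 in all and at most 12, crops included, and the job is handed in when it is done.

Besides the shell and the picture viewer there is one more tool, called after "Request:" by a JSON object that holds its "name" and its "arguments". move_arm: Moves the arm, as the interface text tells. Its arguments: {"type":"object","properties":{"plan":{"type":"array"},"newtons":{"type":"number"}},"required":["plan"]}

```bash
mkdir -p pics; ls
cat > h.py <<'E'
import numpy as np, cv2
from cell import state, capture
def snap(cam,name):
    c=capture(cam); cv2.imwrite(f'pics/{name}.png',c['pixels'][:,:,::-1]); np.savez(f'{name}.npz',**c); return c
def load(name): return dict(np.load(f'{name}.npz'))
def ray(c,uv):
    uv=np.array(uv,float).reshape(-1,1,2)
    n=cv2.undistortPoints(uv,c['K'],c['distortion']).reshape(-1,2)
    d=np.c_[n,np.ones(len(n))]@c['R']; o=-c['R'].T@c['t']; return o,d
def onz(c,uv,z):
    o,d=ray(c,uv); return o+d*((z-o[2])/d[:,2])[:,None]
def depth(c,uv):
    o,d=ray(c,uv); uv=np.array(uv,int).reshape(-1,2); return o+d*c['z_map'][uv[:,1],uv[:,0]][:,None]
def proj(c,X):
    r=cv2.Rodrigues(c['R'])[0]; return cv2.projectPoints(np.array(X,float).reshape(-1,3),r,c['t'],c['K'],c['distortion'])[0].reshape(-1,2)
E
python3 -c "
from h import *
print(state())
for n in('top','side'):
    c=snap(n,n+'0'); print(n,-c['R'].T@c['t'],c['R'][2])"
```

```text
pics
{'t': 0.0, 'joint_pos': array([-1.20099015,  0.46840163, -0.01158606,  1.60363534,  0.00600726,
        1.07142468, -0.05632222]), 'qvel': array([-1.96676395e-03,  6.94328750e-04,  1.23007522e-03,  3.36907135e-04,
       -2.93575100e-04, -7.52218654e-05, -8.96568267e-04]), 'effort': array([ 1.01416510e-03, -5.32386518e+01,  2.19840818e-02, -2.51316744e+01,
        1.13926767e-02,  7.75250170e-03,  6.72926760e-06]), 'position': array([0.26061288, 0.59484164, 0.23031762]), 'orientation': array([-0.38728345,  0.59239028,  0.38649219,  0.59136205]), 'contact_force': array([-0.81423006, -0.56207878, -0.23888231]), 'torque': array([-0.00101027,  0.03315401,  0.02746475]), 'grip_width': 0.9990459774899154}
top [ 0.43130591 -0.00259311  1.01813502] [ 0.08735881  0.02336571 -0.99590285]
side [-0.0127569  -0.59367742  0.54374261] [ 0.57646841  0.66123342 -0.4800568 ]
```

View pics/top0.png

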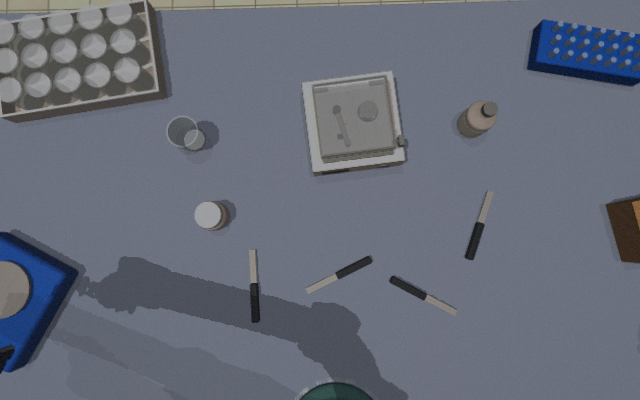

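View pics/side0.png

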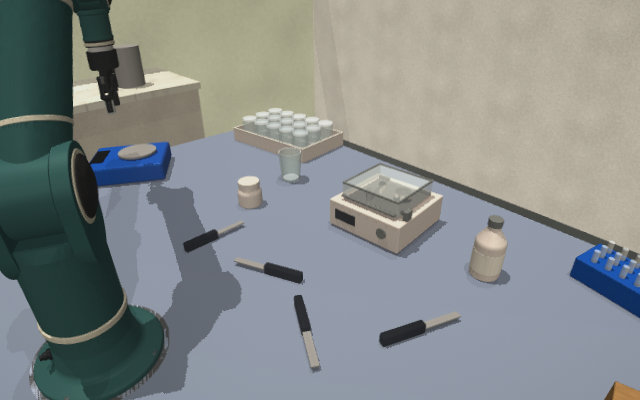

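The top view shows the pump at about (355,123), with its front edge running from (313,172) to (404,162). The rightmost of four bars has its handle at (475,241) and its tip at (490,192). The jar (210,215), beaker (185,132) and flask (478,118) are clear of them. Next I'll measure these and zoom in.

```bash
cat > m.py <<'E'
from h import *
t=load('top0'); s=load('side0')
def bar(c,box):
    x0,y0,x1,y1=box; p=c['pixels'][y0:y1,x0:x1].astype(int)
    dark=(p.max(2)<60); vs,us=np.nonzero(dark); return np.c_[us+x0,vs+y0]
d=bar(t,(455,180,505,270)); P=onz(t,d,0.018); m=P.mean(0); w=np.linalg.svd(P-m)[2][0]; w=w*np.sign(w[0]); 
q=(P-m)@w; print('handle n',len(d),'mid',m,'dir',w,np.arctan2(w[1],w[0]),'ext',q.min(),q.max(), 'grip@',m+w*((q.min()+q.max())/2+.0125))
# blade: light pixels
p=t['pixels'][180:235,455:505].astype(int); 
bl=(p[:,:,0]-p[:,:,2]>5); vs,us=np.nonzero(bl); B=onz(t,np.c_[us+455,vs+180],0.0125); print('blade n',len(B),B.mean(0),'tip',B[B[:,0].argmax()], 'ang',np.arctan2(*(np.linalg.svd((B-B.mean(0))[:, :2])[2][0][::-1])))
# pump corners rough
C=onz(t,[[303,83],[393,73],[404,162],[313,173]],0.075); print(C)
for a,b in((0,1),(1,2),(2,3),(3,0)): print(np.linalg.norm(C[a]-C[b]),C[b]-C[a])
for n,c,b in(('t',t,(285,55,425,190)),('s',s,(320,150,460,255))):
    im=cv2.imread(f'pics/{"top0" if n=="t" else "side0"}.png')[b[1]:b[3],b[0]:b[2]]
    cv2.imwrite(f'pics/z{n}.png',cv2.resize(im,None,fx=5.6,fy=4.4 if n=='t' else 5.6,interpolation=cv2.INTER_CUBIC) if 0 else cv2.resize(im,None,fx=4.3,fy=4.3,interpolation=cv2.INTER_CUBIC))
E
python3 m.py
python3 -c "
import cv2,numpy as np
a=cv2.imread('pics/zt.png');b=cv2.imread('pics/zs.png');a=cv2.resize(a,(400,390));b=cv2.resize(b,(400,300));o=np.zeros((390,800,3),np.uint8);o[:,:400]=a;o[:300,400:]=b;cv2.imwrite('pics/z.png',o)"
```

```text
handle n 326 mid [ 0.41250935 -0.31480348  0.018     ] dir [ 9.38456990e-01 -3.45396117e-01  1.17503924e-28] -0.3526608462298604 ext -0.04239338113896139 0.042808283702166224 grip@ [ 0.42443475 -0.31919258  0.018     ]
blade n 180 [ 0.48710007 -0.34411993  0.0125    ] tip [ 0.52265063 -0.35261468  0.0125    ] ang 2.785571150577029
[[ 0.76028774  0.05671892  0.075     ]
 [ 0.77768687 -0.13908399  0.075     ]
 [ 0.58225386 -0.15692065  0.075     ]
 [ 0.56229665  0.03765483  0.075     ]]
0.19657443127260213 [ 0.01739913 -0.1958029   0.        ]
0.1962452801347164 [-0.19543301 -0.01783667  0.        ]
0.1955962894654158 [-0.01995721  0.19457548  0.        ]
0.19890679722845467 [0.1979911  0.01906409 0.        ]
```

View pics/z.png

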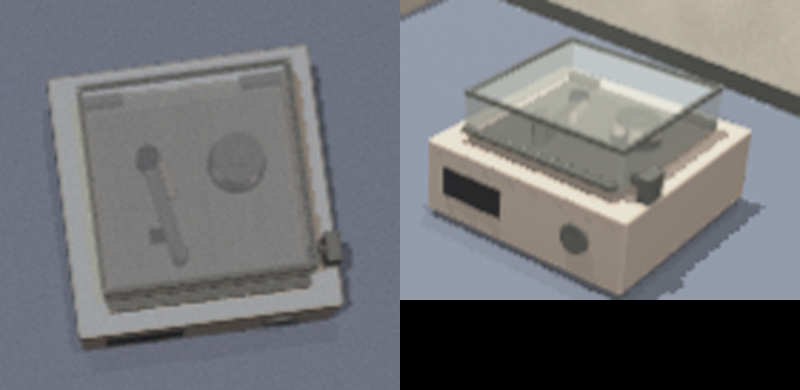

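The zoomed view shows a small knob on the deck's right edge, at about (330,248) in the left panel, so I'll pry near the middle of the lip. The shoe arm's post is at about (180,258). Now I'll refine the pump pose and work out the moves.

```bash
cat > m2.py <<'E'
from h import *
from scipy.spatial.transform import Rotation as Ro
t=load('top0'); s=load('side0'); S=state()
M=Ro.from_quat(S['orientation']).as_matrix(); print('tool axes cols\n',M.round(3))
for n,c,b in(('t',t,(285,55,425,190)),('s',s,(320,150,460,255))):
    us,vs=np.meshgrid(np.arange(b[0],b[2]),np.arange(b[1],b[3])); uv=np.c_[us.ravel(),vs.ravel()]
    P=depth(c,uv); p=c['pixels'][uv[:,1],uv[:,0]].astype(int)
    k=(abs(P[:,2]-.075)<.006)&(p[:,0]-p[:,2]>-25)&(c['z_map'][uv[:,1],uv[:,0]]>0)
    P=P[k]; r=cv2.minAreaRect(P[:,:2].astype(np.float32)*1000); print(n,k.sum(),np.median(P[:,2]),r)
C=onz(t,cv2.cornerSubPix(cv2.cvtColor(t['pixels'],cv2.COLOR_RGB2GRAY),np.float32([[303,83],[393,73],[404,162],[313,173]]).reshape(-1,1,2),(4,4),(-1,-1),(3,50,.01)),.075)
print(C.round(4))
Z=cv2.cvtColor(s['pixels'],cv2.COLOR_RGB2GRAY)
# side: deck corners front-left,(331,199) front-right (398,225)?, right rear (442,197)
D=onz(s,[[331,199],[398,227],[441,196]],.075); print(D.round(4))
th=.0945; R=np.array([[np.cos(th),-np.sin(th)],[np.sin(th),np.cos(th)]]); sill=np.array([.571,-.0598])
def W(x,y,z): return np.r_[sill+R@[x,y],z]
for nm,p in dict(FL=W(0,.1,.075),FR=W(0,-.1,.075),RR=W(.2,-.1,.075),post=W(.048,.018,.111),wheel=W(.115,-.034,.1)).items(): print(nm,p.round(4),proj(t,p)[0].round(1),proj(s,p)[0].round(1))
E
python3 m2.py
```

```text
tool axes cols
 [[-0.001 -0.916  0.401]
 [-0.001  0.401  0.916]
 [-1.    -0.    -0.002]]
t 2309 0.07509713892782766 ((674.8292236328125, -48.48121643066406), (201.09971618652344, 199.91439819335938), 6.302846431732178)
s 1194 0.07643204894722933 ((673.3885498046875, -47.261474609375), (201.75355529785156, 201.33457946777344), 6.574185371398926)
[[ 0.7614  0.0595  0.075 ]
 [ 0.7843 -0.1354  0.075 ]
 [ 0.5861 -0.1593  0.075 ]
 [ 0.5656  0.0384  0.075 ]]
[[ 0.5671  0.0363  0.075 ]
 [ 0.5894 -0.1525  0.075 ]
 [ 0.7787 -0.1337  0.075 ]]
FL [0.5616 0.0398 0.075 ] [312.  173.4] [328.4 199.2]
FR [ 0.5804 -0.1594  0.075 ] [405.2 162.8] [397.8 229.8]
RR [ 0.7795 -0.1405  0.075 ] [393.6  72.1] [443.5 196.9]
post [ 0.6171 -0.0374  0.111 ] [348.1 143.6] [368.3 189.8]
wheel [ 0.6887 -0.0828  0.1   ] [368.9 110.6] [402.6 191.2]
```

Request:
{"name": "move_arm", "arguments": {"plan": [{"dp":[0.016,-0.036,0],"rot":[0,0,0.06],"claw":0.0854},{"dp":[0.016,-0.036,0],"rot":[0,0,0],"claw":0.0854},{"dp":[0.016,-0.036,0],"rot":[0,0,0],"claw":0.0854},{"dp":[0.016,-0.036,0],"rot":[0,0,0],"claw":0.0854},{"dp":[0.016,-0.036,0],"rot":[0,0,0],"claw":0.0854},{"dp":[0.016,-0.036,0],"rot":[0,0,0],"claw":0.0854},{"dp":[0.016,-0.036,0],"rot":[0,0,0],"claw":0.0854},{"dp":[0.016,-0.036,0],"rot":[0,0,0],"claw":0.0854},{"dp":[0.016,-0.036,0],"rot":[0,0,0],"claw":0.0854},{"dp":[0.016,-0.036,0],"rot":[0,0,0],"claw":0.0854},{"dp":[0.016,-0.036,0],"rot":[0,0,0],"claw":0.0854},{"dp":[0.016,-0.036,0],"rot":[0,0,0],"claw":0.0854}], "newtons": 60}}

```text
t: 1.1
position: [0.4466, 0.1495, 0.2252]
orientation: [-0.41, 0.578, 0.412, 0.572]
contact_force: [0.5, -0.5, -0.1]
grip_width: 1.002
```

Request:
{"name": "move_arm", "arguments": {"plan": [{"dp":[-0.002,-0.039,-0.006],"rot":[0,0,0],"claw":0.0854},{"dp":[-0.002,-0.039,-0.006],"rot":[0,0,0],"claw":0.0854},{"dp":[-0.002,-0.039,-0.006],"rot":[0,0,0],"claw":0.0854},{"dp":[-0.002,-0.039,-0.006],"rot":[0,0,0],"claw":0.0854},{"dp":[-0.002,-0.039,-0.006],"rot":[0,0,0],"claw":0.0854},{"dp":[-0.002,-0.039,-0.006],"rot":[0,0,0],"claw":0.0854},{"dp":[-0.002,-0.039,-0.006],"rot":[0,0,0],"claw":0.0854},{"dp":[-0.002,-0.039,-0.006],"rot":[0,0,0],"claw":0.0854},{"dp":[-0.002,-0.039,-0.006],"rot":[0,0,0],"claw":0.0854},{"dp":[-0.002,-0.039,-0.006],"rot":[0,0,0],"claw":0.0854},{"dp":[-0.002,-0.039,-0.006],"rot":[0,0,0],"claw":0.0854},{"dp":[-0.002,-0.039,-0.006],"rot":[0,0,0],"claw":0.0854}]}}

```text
t: 2.1
position: [0.4202, -0.3404, 0.151]
orientation: [-0.411, 0.576, 0.412, 0.575]
contact_force: [1.4, 0.1, 0.3]
grip_width: 0.996
```

```bash
cat >> h.py <<'E'
from scipy.spatial.transform import Rotation as Ro
TH=.112; RP=np.array([[np.cos(TH),-np.sin(TH)],[np.sin(TH),np.cos(TH)]]); SILL=np.array([.5747,-.0592])
def W(x,y,z): return np.r_[SILL+RP@[x,y],z]
def st():
    S=state(); M=Ro.from_quat(S['orientation']).as_matrix()
    print('t',round(S['t'],2),'p',S['position'].round(4),'pump',(RP.T@(S['position'][:2]-SILL)).round(4),'F',S['contact_force'].round(1),'w',round(S['grip_width'],3),'jaw',round(np.degrees(np.arctan2(M[1,2],M[0,2])),1),'appr',M[:,0].round(3)); print('q',S['joint_pos'].round(2)); return S,M
E
python3 -c "
from h import *
st()"
```

```text
t 2.1 p [ 0.4202 -0.3404  0.151 ] pump [-0.185  -0.2622] F [1.4 0.1 0.3] w 0.996 jaw 71.1 appr [-0.002  0.001 -1.   ]
q [ 0.24  0.41  0.47  1.96 -0.25  0.83  2.09]
```

Request:
{"name": "move_arm", "arguments": {"plan": [{"dp":[0.004,0.021,-0.01],"rot":[0,0,-0.023],"claw":0.0854},{"dp":[0,0,-0.02],"rot":[0,0,0],"claw":0.0854},{"dp":[0,0,-0.02],"rot":[0,0,0],"claw":0.0854},{"dp":[0,0,-0.02],"rot":[0,0,0],"claw":0.0854},{"dp":[0,0,-0.02],"rot":[0,0,0],"claw":0.0854},{"dp":[0,0,-0.02],"rot":[0,0,0],"claw":0.0854},{"dp":[0,0,-0.02],"rot":[0,0,0],"claw":0.0854}]}}

```text
t: 2.68
position: [0.4193, -0.3364, 0.0173]
orientation: [-0.401, 0.587, 0.394, 0.583]
contact_force: [0.0, 0.4, 0.2]
grip_width: 0.999
```

```bash
python3 -c "
from h import *
st()"
```

```text
t 2.68 p [ 0.4193 -0.3364  0.0173] pump [-0.1854 -0.2581] F [0.  0.4 0.2] w 0.999 jaw 68.3 appr [ 0.002 -0.011 -1.   ]
q [ 0.32  0.62  0.36  2.03 -0.39  0.55  2.15]
```

Request:
{"name": "move_arm", "arguments": {"plan": [{"dp":[0.005,0.0175,0],"rot":[0,0.0,0.02],"claw":0.0854},{"dp":[0,0,0],"rot":[0,0,0],"claw":0.0854}]}}

```text
t: 2.85
position: [0.4209, -0.317, 0.0122]
orientation: [-0.403, 0.584, 0.402, 0.578]
contact_force: [0.4, 0.5, -0.6]
grip_width: 0.999
```

```bash
python3 -c "
from h import *
st()"
```

```text
t 2.85 p [ 0.4209 -0.317   0.0122] pump [-0.1816 -0.239 ] F [ 0.4  0.5 -0.6] w 0.999 jaw 69.4 appr [-0.006 -0.007 -1.   ]
q [ 0.29  0.62  0.36  2.05 -0.39  0.54  2.14]
```

Request:
{"name": "move_arm", "arguments": {"plan": [{"dp":[0.003,-0.001,-0.007],"rot":[0,0,0],"claw":0.0854},{"dp":[0,0,0],"rot":[0,0,0],"claw":0.05},{"dp":[0,0,0],"rot":[0,0,0],"claw":0.01},{"dp":[0,0,0],"rot":[0,0,0],"claw":0.0},{"dp":[0,0,0],"rot":[0,0,0],"claw":0.0},{"dp":[0,0,0],"rot":[0,0,0],"claw":0.0},{"dp":[0,0,0],"rot":[0,0,0],"claw":0.0},{"dp":[0,0,0],"rot":[0,0,0],"claw":0.0}], "newtons": 110}}

```text
t: 3.52
position: [0.4245, -0.3203, 0.0059]
orientation: [-0.404, 0.585, 0.401, 0.578]
contact_force: [-0.2, -0.7, -0.7]
grip_width: 0.153
```

```bash
python3 -c "
from h import *
st()"
```

```text
t 3.52 p [ 0.4245 -0.3203  0.0059] pump [-0.1785 -0.2426] F [-0.2 -0.7 -0.7] w 0.153 jaw 69.3 appr [-0.005 -0.008 -1.   ]
q [ 0.3   0.64  0.35  2.04 -0.39  0.53  2.14]
```

Request:
{"name": "move_arm", "arguments": {"plan": [{"dp":[0,0,0.025],"rot":[0,0,0],"claw":0.0},{"dp":[0,0,0.025],"rot":[0,0,0],"claw":0.0},{"dp":[0,0,0.025],"rot":[0,0,0],"claw":0.0},{"dp":[0,0.015,0.02],"rot":[0,0,0.06],"claw":0.0},{"dp":[0.003,0.03,0.01],"rot":[0,0,0.06],"claw":0.0},{"dp":[0.003,0.03,0],"rot":[0,0,0.06],"claw":0.0},{"dp":[0.003,0.03,0],"rot":[0,0,0.06],"claw":0.0},{"dp":[0.003,0.03,0],"rot":[0,0,0.06],"claw":0.0},{"dp":[0.003,0.03,0],"rot":[0,0,0.06],"claw":0.0},{"dp":[0.003,0.03,0],"rot":[0,0,0.06],"claw":0.0},{"dp":[0.003,0.03,0],"rot":[0,0,0.05],"claw":0.0},{"dp":[0,0,0],"rot":[0,0,0],"claw":0.0}]}}

```text
t: 4.52
position: [0.4416, -0.0889, 0.1169]
orientation: [0.534, -0.471, -0.526, -0.466]
contact_force: [-0.3, 0.7, -1.8]
grip_width: 0.153
```

```bash
python3 -c "
from h import *
st()
for n in('top','side'): snap(n,n+'1')
import cv2
a=cv2.imread('pics/top1.png')[100:300,240:440];b=cv2.imread('pics/side1.png')[120:320,220:420]
cv2.imwrite('pics/v1.png',cv2.resize(np.hstack([a,b]),(800,400),interpolation=cv2.INTER_CUBIC))"
```

```text
t 4.52 p [ 0.4416 -0.0889  0.1169] pump [-0.1356 -0.0147] F [-0.3  0.7 -1.8] w 0.153 jaw 97.0 appr [ 0.004 -0.013 -1.   ]
q [-0.16  0.31  0.32  2.19 -0.14  0.66  1.95]
```

View pics/v1.png

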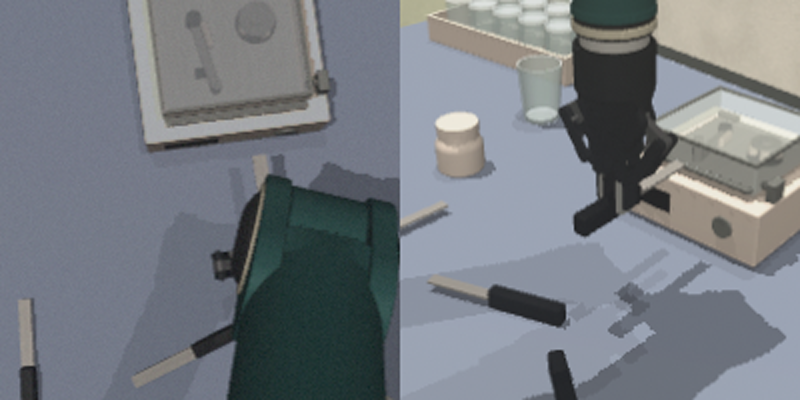

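The bar is held level. Its tip is at about (370,178) in the top image and (360,202) in the side image. Next I'll triangulate it.

```bash
cat >> h.py <<'E'
def tri(a,ua,b,ub):
    A=[];B=[]
    for c,u in((a,ua),(b,ub)):
        o,d=ray(c,u); d=d[0]/np.linalg.norm(d[0]); Q=np.eye(3)-np.outer(d,d); A.append(Q);B.append(Q@o)
    X=np.linalg.lstsq(np.vstack(A),np.hstack(B),rcond=None)[0]; return X,proj(a,X)[0]-ua,proj(b,X)[0]-ub
E
python3 -c "
from h import *
t=load('top1');s=load('side1')
X=tri(t,[370.5,177.8],s,[360.5,202.5]);print(X,RP.T@(X[0][:2]-SILL))
# blade direction & height from depth
for nm,c,b in(('t',t,(360,174,380,200)),('s',s,(330,195,365,225))):
    us,vs=np.meshgrid(np.arange(b[0],b[2]),np.arange(b[1],b[3])); uv=np.c_[us.ravel(),vs.ravel()]
    P=depth(c,uv); p=c['pixels'][uv[:,1],uv[:,0]].astype(int)
    k=(P[:,2]>.1)&(P[:,2]<.14)&(p.min(1)>70); P=P[k]; L=np.c_[(P[:,:2]-SILL)@RP,P[:,2]]
    f=np.polyfit(L[:,0],L[:,2],1); g=np.polyfit(L[:,0],L[:,1],1); print(nm,k.sum(),'x',L[:,0].min(),L[:,0].max(),'z med',np.median(L[:,2]),'slopes z',f,'y',g)
"
```

```text
(array([ 0.54409095, -0.08106928,  0.12257185]), array([ 0.17704746, -0.20069863]), array([-0.25068072,  0.03177553])) [-0.03286151 -0.0183112 ]
t 101 x -0.06738679376782078 -0.031850215084698714 z med 0.12486114951535787 slopes z [-0.00318189  0.12455967] y [-0.12807328 -0.01978506]
s 155 x -0.14601920895280762 0.027172749096624566 z med 0.12582643134701033 slopes z [-0.13544545  0.11571272] y [ 2.41070434e-01 -1.15387219e-04]
```

Request:
{"name": "move_arm", "arguments": {"plan": [{"dp":[-0.002,0.016,-0.01],"rot":[0,0,0],"claw":0.0},{"dp":[0,0,-0.015],"rot":[0,0,0],"claw":0.0},{"dp":[0,0,-0.015],"rot":[0,0,0],"claw":0.0},{"dp":[0,0,0],"rot":[0,0,0],"claw":0.0},{"dp":[0,0,0],"rot":[0,0,0],"claw":0.0}]}}

```text
t: 5.03
position: [0.4399, -0.0842, 0.0771]
orientation: [0.532, -0.477, -0.518, -0.471]
contact_force: [0.5, -0.2, -0.5]
grip_width: 0.154
```

```bash
python3 -c "
from h import *
st()"
```

```text
t 5.03 p [ 0.4399 -0.0842  0.0771] pump [-0.1367 -0.0098] F [ 0.5 -0.2 -0.5] w 0.154 jaw 95.9 appr [ 0.008 -0.019 -1.   ]
q [-0.15  0.38  0.3   2.22 -0.18  0.55  1.95]
```

Request:
{"name": "move_arm", "arguments": {"plan": [{"dp":[0,0.009,-0.004],"rot":[-0.015,0.008,0.008],"claw":0.0},{"dp":[0,0,0],"rot":[0,0,0],"claw":0.0},{"dp":[0.012,0.0013,0],"rot":[0,0,0],"claw":0.0},{"dp":[0.0,0.0,0],"rot":[0,0,0],"claw":0.0}]}}

```text
t: 5.37
position: [0.4527, -0.0789, 0.0754]
orientation: [0.534, -0.483, -0.516, -0.465]
contact_force: [0.3, 0.3, -1.4]
grip_width: 0.157
```

```bash
python3 -c "
from h import *
st()
t=snap('top','top2');s=snap('side','side2')
cv2.imwrite('pics/v2.png',cv2.resize(np.hstack([t['pixels'][120:200,320:420],s['pixels'][170:250,310:410]])[:,:,::-1],(800,320),interpolation=cv2.INTER_CUBIC))
b=(355,165,385,195)
us,vs=np.meshgrid(np.arange(b[0],b[2]),np.arange(b[1],b[3])); uv=np.c_[us.ravel(),vs.ravel()]
P=depth(t,uv); p=t['pixels'][uv[:,1],uv[:,0]].astype(int); L=np.c_[(P[:,:2]-SILL)@RP,P[:,2]]
k=(P[:,2]>.06)&(P[:,2]<.1)&(p.min(1)>70)&(L[:,0]<-.004); L=L[k]; print(k.sum(),L[:,0].min(),L[:,0].max(),np.median(L[:,1]),np.median(L[:,2]),np.polyfit(L[:,0],L[:,2],1))
"
```

```text
t 5.37 p [ 0.4527 -0.0789  0.0754] pump [-0.1234 -0.0059] F [ 0.3  0.3 -1.4] w 0.157 jaw 95.9 appr [ 0.002 -0.036 -0.999]
q [-0.19  0.4   0.31  2.19 -0.16  0.56  1.91]
61 -0.04052795150717751 -0.01978222307690441 -0.007711285452137368 0.0828966687013255 [-0.0195907   0.08208138]
```

View pics/v2.png

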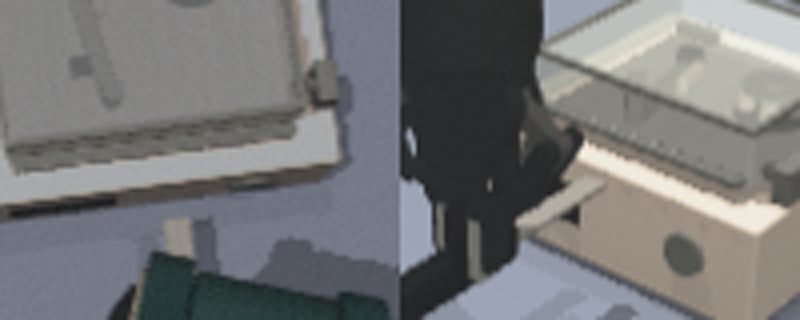

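The blade is level, with its tip about 20 mm short of the sill and its top at z = 0.083. It needs to go about 2.5 mm lower and have a 2° roll taken out.

Request:
{"name": "move_arm", "arguments": {"plan": [{"dp":[0,0.004,-0.0025],"rot":[0.036,0.002,0.01],"claw":0.0},{"dp":[0,0,0],"rot":[0,0,0],"claw":0.0},{"dp":[0,0,0],"rot":[0,0,0],"claw":0.0}]}}

```text
t: 5.72
position: [0.4484, -0.0766, 0.0732]
orientation: [-0.525, 0.473, 0.528, 0.471]
contact_force: [0.9, 0.7, -1.7]
grip_width: 0.158
```

```bash
cat > blade.py <<'E'
import sys
from h import *
st()
t=snap('top',sys.argv[1]); b=(345,155,390,195)
us,vs=np.meshgrid(np.arange(b[0],b[2]),np.arange(b[1],b[3])); uv=np.c_[us.ravel(),vs.ravel()]
P=depth(t,uv); p=t['pixels'][uv[:,1],uv[:,0]].astype(int); L=np.c_[(P[:,:2]-SILL)@RP,P[:,2]]
k=(P[:,2]>.06)&(P[:,2]<.1)&(p.min(1)>70)&(L[:,0]<-.004); L=L[k]; print(k.sum(),L[:,0].min(),L[:,0].max(),np.median(L[:,1]),np.median(L[:,2]),np.polyfit(L[:,0],L[:,2],1),np.polyfit(L[:,1],L[:,2],1))
E
python3 blade.py top3
```

```text
t 5.72 p [ 0.4484 -0.0766  0.0732] pump [-0.1274 -0.0032] F [ 0.9  0.7 -1.7] w 0.158 jaw 96.2 appr [-0.003  0.001 -1.   ]
q [-0.14  0.4   0.27  2.19 -0.2   0.57  1.97]
73 -0.05373761262622068 -0.0236724932367198 -0.0033577836655152996 0.07995350678693336 [0.00769976 0.08032786] [-0.02882243  0.07995214]
```

Request:
{"name": "move_arm", "arguments": {"plan": [{"dp":[0.01,0.001,0],"rot":[0,0,0],"claw":0.0},{"dp":[0.01,0.001,0],"rot":[0,0,0],"claw":0.0},{"dp":[0.01,0.001,0],"rot":[0,0,0],"claw":0.0},{"dp":[0,0,0],"rot":[0,0,0],"claw":0.0}]}}

```text
t: 6.1
position: [0.4815, -0.0737, 0.074]
orientation: [-0.526, 0.473, 0.527, 0.472]
contact_force: [1.5, 0.1, -1.0]
grip_width: 0.154
```

```bash
python3 blade.py top4
```

```text
t 6.1 p [ 0.4815 -0.0737  0.074 ] pump [-0.0942 -0.004 ] F [ 1.5  0.1 -1. ] w 0.154 jaw 96.2 appr [-0.002 -0.001 -1.   ]
q [-0.15  0.44  0.27  2.12 -0.2   0.6   1.95]Traceback (most recent call last):
  File "blade.py", line 7, in <module>
    k=(P[:,2]>.06)&(P[:,2]<.1)&(p.min(1)>70)&(L[:,0]<-.004); L=L[k]; print(k.sum(),L[:,0].min(),L[:,0].max(),np.median(L[:,1]),np.median(L[:,2]),np.polyfit(L[:,0],L[:,2],1),np.polyfit(L[:,1],L[:,2],1))
                                                                                   ~~~~~~~~~~^^
    return umr_minimum(a, axis, None, out, keepdims, initial, where)
ValueError: zero-size array to reduction operation minimum which has no identity
```

Request:
{"name": "move_arm", "arguments": {"plan": [{"dp":[0.007,0.001,-0.001],"rot":[0,0,0],"claw":0.0},{"dp":[0.007,0.001,0],"rot":[0,0,0],"claw":0.0},{"dp":[0.004,0,0],"rot":[0,0,0],"claw":0.0},{"dp":[0,0,0],"rot":[0,0,0],"claw":0.0}]}}

```text
t: 6.48
position: [0.4998, -0.0711, 0.0721]
orientation: [-0.525, 0.473, 0.528, 0.471]
contact_force: [-0.2, 0.1, -1.4]
grip_width: 0.155
```

```bash
python3 -c "
from h import *
st()
s=snap('side','side5')
cv2.imwrite('pics/v5.png',cv2.resize(s['pixels'][150:250,300:440][:,:,::-1],(840*95//100,570),interpolation=cv2.INTER_CUBIC))
print(proj(s,np.array([W(.027,0,.079),W(.015,.075,.083),W(.015,-.075,.083),W(.0,0,.075)])).round(1))"
```

```text
t 6.48 p [ 0.4998 -0.0711  0.0721] pump [-0.0758 -0.0034] F [-0.2  0.1 -1.4] w 0.155 jaw 96.3 appr [-0.005 -0.001 -1.   ]
q [-0.15  0.47  0.27  2.08 -0.21  0.62  1.95]
[[369.  207. ]
 [340.8 197.1]
 [393.5 218.7]
 [361.8 212.9]]
```

View pics/v5.png

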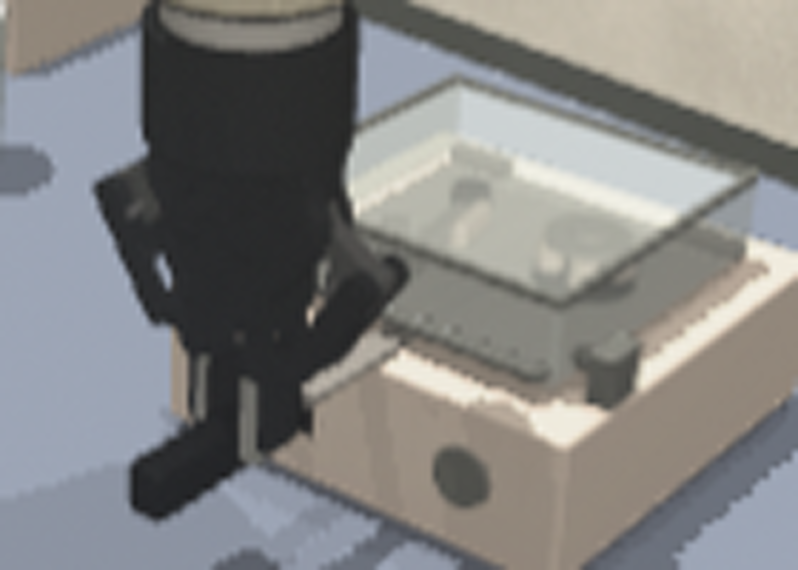

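Request:
{"name": "move_arm", "arguments": {"plan": [{"dp":[0.0004,0,-0.0045],"rot":[0.0067,-0.0596,0],"claw":0.0},{"dp":[0.0007,0,-0.0045],"rot":[0.0067,-0.0596,0],"claw":0.0},{"dp":[0.001,0,-0.0045],"rot":[0.0067,-0.0596,0],"claw":0.0},{"dp":[0.0012,0,-0.0044],"rot":[0.0067,-0.0596,0],"claw":0.0},{"dp":[0,0,0],"rot":[0,0,0],"claw":0.0}]}}

```text
t: 6.95
position: [0.5026, -0.071, 0.0535]
orientation: [0.581, -0.405, -0.465, -0.532]
contact_force: [-0.1, 0.3, -2.7]
grip_width: 0.151
```

```bash
python3 -c "
from h import *
st()"
```

```text
t 6.95 p [ 0.5026 -0.071   0.0535] pump [-0.0729 -0.0036] F [-0.1  0.3 -2.7] w 0.151 jaw 96.3 appr [ 0.24   0.024 -0.97 ]
q [ 0.03  0.43  0.09  2.24 -0.37  0.25  2.13]
```

Request:
{"name": "move_arm", "arguments": {"plan": [{"dp":[0,0,0.004],"rot":[0.002,-0.02,0],"claw":0.0},{"dp":[0,0,0.004],"rot":[0.002,-0.02,0],"claw":0.0},{"dp":[0,0,0.004],"rot":[0.002,-0.02,0],"claw":0.0},{"dp":[0,0,0.004],"rot":[0,0,0],"claw":0.0}], "newtons": 120}}

```text
t: 7.28
position: [0.5025, -0.0712, 0.0706]
orientation: [0.593, -0.387, -0.449, -0.546]
contact_force: [-0.1, 0.2, -1.4]
grip_width: 0.15
```

```bash
python3 -c "
from h import *
st()"
```

```text
t 7.28 p [ 0.5025 -0.0712  0.0706] pump [-0.0731 -0.0038] F [-0.1  0.2 -1.4] w 0.15 jaw 96.3 appr [ 0.298  0.031 -0.954]
q [ 0.09  0.39  0.03  2.27 -0.4   0.2   2.18]
```

Request:
{"name": "move_arm", "arguments": {"plan": [{"dp":[0,0,0],"rot":[0,0,0],"claw":0.0},{"dp":[0,0,0],"rot":[0,0,0],"claw":0.0},{"dp":[0,0,0],"rot":[0,0,0],"claw":0.0},{"dp":[0,0,0],"rot":[0,0,0],"claw":0.0},{"dp":[0,0,0],"rot":[0,0,0],"claw":0.0},{"dp":[0,0,0],"rot":[0,0,0],"claw":0.0}]}}

```text
t: 7.78
position: [0.5055, -0.071, 0.0735]
orientation: [0.594, -0.385, -0.447, -0.546]
contact_force: [-1.1, -0.6, -1.7]
grip_width: 0.15
```

```bash
python3 -c "
from h import *
st()
s=snap('side','side6');t=snap('top','top6')
cv2.imwrite('pics/v6.png',cv2.resize(np.hstack([t['pixels'][40:190,280:430],s['pixels'][110:260,300:450]])[:,:,::-1],(800,400),interpolation=cv2.INTER_CUBIC))"
```

```text
t 7.78 p [ 0.5055 -0.071   0.0735] pump [-0.0701 -0.004 ] F [-1.1 -0.6 -1.7] w 0.15 jaw 96.3 appr [ 0.303  0.031 -0.952]
q [ 0.08  0.38  0.04  2.27 -0.4   0.2   2.18]
```

View pics/v6.png

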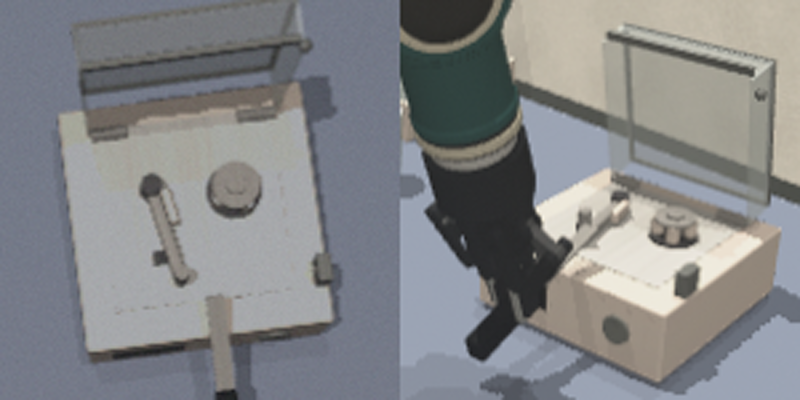

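The guard stands fully open, and the deck, post (187,275 in the left panel) and wheel are uncovered. Now I'll withdraw the bar, level it, and lay it down on a clear spot to the right.

Request:
{"name": "move_arm", "arguments": {"plan": [{"dp":[-0.015,-0.002,0.005],"rot":[0,0,0],"claw":0.0},{"dp":[-0.015,-0.002,0.01],"rot":[-0.0067,0.0596,0],"claw":0.0},{"dp":[-0.015,-0.004,0.005],"rot":[-0.0067,0.0596,0],"claw":0.0},{"dp":[-0.015,-0.015,0],"rot":[-0.0067,0.0596,0],"claw":0.0},{"dp":[-0.004,-0.025,0],"rot":[-0.0067,0.0596,0],"claw":0.0},{"dp":[0,-0.025,0],"rot":[-0.0067,0.0596,0],"claw":0.0},{"dp":[0,-0.025,0],"rot":[0,0,0],"claw":0.0},{"dp":[0,0,0],"rot":[0,0,0],"claw":0.0}]}}

```text
t: 8.55
position: [0.4363, -0.1731, 0.0938]
orientation: [-0.526, 0.474, 0.528, 0.469]
contact_force: [-0.0, -0.8, -1.7]
grip_width: 0.153
```

```bash
python3 -c "
from h import *
st()"
```

```text
t 8.55 p [ 0.4363 -0.1731  0.0938] pump [-0.1502 -0.0977] F [-0.  -0.8 -1.7] w 0.153 jaw 96.4 appr [-0.008 -0.004 -1.   ]
q [ 0.05  0.39  0.31  2.15 -0.18  0.63  2.16]
```

Request:
{"name": "move_arm", "arguments": {"plan": [{"dp":[0,0,-0.015],"rot":[0,0,0],"claw":0.0},{"dp":[0,0,-0.015],"rot":[0,0,0],"claw":0.0},{"dp":[0,0,-0.015],"rot":[0,0,0],"claw":0.0},{"dp":[0,0,-0.015],"rot":[0,0,0],"claw":0.0},{"dp":[0,0,-0.012],"rot":[0,0,0],"claw":0.0},{"dp":[0,0,0],"rot":[0,0,0],"claw":0.0}]}}

```text
t: 9.05
position: [0.4381, -0.1747, 0.0194]
orientation: [0.527, -0.474, -0.526, -0.47]
contact_force: [-0.5, -0.6, -1.9]
grip_width: 0.15
```

```bash
python3 -c "
from h import *
st()"
```

```text
t 9.05 p [ 0.4381 -0.1747  0.0194] pump [-0.1487 -0.0995] F [-0.5 -0.6 -1.9] w 0.15 jaw 96.2 appr [-0.002 -0.005 -1.   ]
q [ 0.11  0.53  0.24  2.17 -0.26  0.46  2.22]
```

Request:
{"name": "move_arm", "arguments": {"plan": [{"dp":[0,0,-0.006],"rot":[0,0,0],"claw":0.0},{"dp":[0,0,-0.004],"rot":[0,0,0],"claw":0.0},{"dp":[0,0,-0.003],"rot":[0,0,0],"claw":0.0},{"dp":[0,0,0],"rot":[0,0,0],"claw":0.0}]}}

```text
t: 9.38
position: [0.4385, -0.1744, 0.006]
orientation: [0.527, -0.474, -0.525, -0.471]
contact_force: [0.2, 0.1, -1.0]
grip_width: 0.153
```

```bash
python3 -c "
from h import *
st()"
```

```text
t 9.38 p [ 0.4385 -0.1744  0.006 ] pump [-0.1482 -0.0992] F [ 0.2  0.1 -1. ] w 0.153 jaw 96.2 appr [-0.002 -0.005 -1.   ]
q [ 0.12  0.56  0.22  2.17 -0.27  0.44  2.23]
```

Request:
{"name": "move_arm", "arguments": {"plan": [{"dp":[0,0,0],"rot":[0,0,0],"claw":0.03},{"dp":[0,0,0],"rot":[0,0,0],"claw":0.06},{"dp":[0,0,0],"rot":[0,0,0],"claw":0.06},{"dp":[0,0,0],"rot":[0,0,0],"claw":0.06},{"dp":[0,0,0.015],"rot":[0,0,0],"claw":0.06},{"dp":[0,0,0.025],"rot":[0,0,0],"claw":0.06},{"dp":[0,0,0.03],"rot":[0,0,0],"claw":0.06},{"dp":[0,0,0.03],"rot":[0,0,0],"claw":0.06},{"dp":[0,0,0.03],"rot":[0,0,0],"claw":0.03},{"dp":[0,0,0.03],"rot":[0,0,0],"claw":0.0},{"dp":[0,0,0],"rot":[0,0,0],"claw":0.0}]}}

```text
t: 10.3
position: [0.4383, -0.1748, 0.175]
orientation: [0.527, -0.474, -0.524, -0.471]
contact_force: [0.9, -0.2, 0.2]
grip_width: 0.286
```

```bash
cat > c7.py <<'E'
from h import *
st()
s=snap('side','side7');t=snap('top','top7')
cv2.imwrite('pics/v7.png',cv2.resize(np.hstack([t['pixels'][50:300,280:480],s['pixels'][110:360,280:480]])[:,:,::-1],(800,500),interpolation=cv2.INTER_CUBIC))
th=.112
for n,X in dict(post=W(.048,.018,.111),pivot=W(.125,.032,.1),wheel=W(.115,-.034,.1)).items(): print(n,X.round(4),proj(t,X)[0].round(1),proj(s,X)[0].round(1))
E
python3 c7.py
```

```text
t 10.3 p [ 0.4383 -0.1748  0.175 ] pump [-0.1485 -0.0996] F [ 0.9 -0.2  0.2] w 0.286 jaw 96.1 appr [ 0.001 -0.006 -1.   ]
q [-0.01  0.24  0.36  2.1  -0.11  0.81  2.09]
post [ 0.6204 -0.0359  0.111 ] [347.4 142.1] [368.8 189.2]
pivot [ 0.6953 -0.0134  0.1   ] [335.8 108.3] [382.4 180.8]
wheel [ 0.6928 -0.0801  0.1   ] [367.6 108.8] [402.8 190.3]
```

View pics/v7.png

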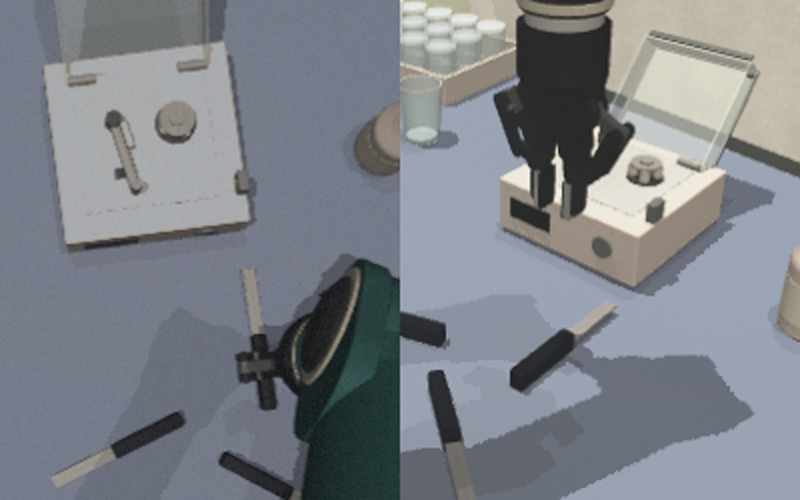

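The bar lies flat on the bench, let go, with its tip at (249,268) and its handle at (262,372) in the left panel. The post is at about (138,187), 1–2 px from where I predicted. Next I'll move over the deck beside the post and turn the closed gripper by 90°.

Request:
{"name": "move_arm", "arguments": {"plan": [{"dp":[0,0,0.01],"rot":[0,0,-0.12],"claw":0.0},{"dp":[0.016,0.009,0],"rot":[0,0,-0.12],"claw":0.0},{"dp":[0.016,0.009,0],"rot":[0,0,-0.12],"claw":0.0},{"dp":[0.016,0.009,0],"rot":[0,0,-0.12],"claw":0.0},{"dp":[0.016,0.009,0],"rot":[0,0,-0.12],"claw":0.0},{"dp":[0.016,0.009,0],"rot":[0,0,-0.12],"claw":0.0},{"dp":[0.016,0.009,0],"rot":[0,0,-0.12],"claw":0.0},{"dp":[0.016,0.009,0],"rot":[0,0,-0.12],"claw":0.0},{"dp":[0.016,0.009,0],"rot":[0,0,-0.12],"claw":0.0},{"dp":[0.016,0.009,0],"rot":[0,0,-0.12],"claw":0.0},{"dp":[0.016,0.009,0],"rot":[0,0,-0.12],"claw":0.0},{"dp":[0.016,0.009,0],"rot":[0,0,-0.12],"claw":0.0}]}}

```text
t: 11.4
position: [0.605, -0.0706, 0.1634]
orientation: [-0.056, 0.712, 0.073, 0.696]
contact_force: [0.4, -0.2, -0.5]
grip_width: -0.002
```

```bash
python3 -c "
from h import *
st()"
```

```text
t 11.4 p [ 0.605  -0.0706  0.1634] pump [ 0.0288 -0.0147] F [ 0.4 -0.2 -0.5] w -0.002 jaw 10.4 appr [-0.025  0.022 -0.999]
q [-0.36  0.53  0.58  1.77 -0.37  0.97  0.56]
```

Request:
{"name": "move_arm", "arguments": {"plan": [{"dp":[0.014,0,-0.005],"rot":[-0.02,-0.02,-0.06],"claw":0.0},{"dp":[0,0,-0.01],"rot":[0,0,0],"claw":0.0},{"dp":[0,0,-0.01],"rot":[0,0,0],"claw":0.0},{"dp":[0,0,0],"rot":[0,0,0],"claw":0.0}]}}

```text
t: 11.73
position: [0.6181, -0.067, 0.1292]
orientation: [-0.043, 0.711, 0.044, 0.701]
contact_force: [-0.0, 0.4, -0.2]
grip_width: 0.001
```

```bash
python3 -c "
from h import *
st()"
```

```text
t 11.73 p [ 0.6181 -0.067   0.1292] pump [ 0.0423 -0.0126] F [-0.   0.4 -0.2] w 0.001 jaw 7.0 appr [-0.014  0.001 -1.   ]
q [-0.37  0.59  0.58  1.77 -0.4   0.91  0.51]
```

Request:
{"name": "move_arm", "arguments": {"plan": [{"dp":[0.002,-0.003,-0.01],"rot":[0,-0.012,0],"claw":0.0},{"dp":[0,0,-0.01],"rot":[0,0,0],"claw":0.0},{"dp":[0,0,-0.01],"rot":[0,0,0],"claw":0.0},{"dp":[0,0,0],"rot":[0,0,0],"claw":0.0},{"dp":[0,0,0],"rot":[0,0,0],"claw":0.0}]}}

```text
t: 12.15
position: [0.6145, -0.0726, 0.0938]
orientation: [-0.042, 0.71, 0.044, 0.702]
contact_force: [0.9, -0.5, 0.2]
grip_width: 0.0
```

```bash
python3 -c "
from h import *
st()"
```

```text
t 12.15 p [ 0.6145 -0.0726  0.0938] pump [ 0.038  -0.0177] F [ 0.9 -0.5  0.2] w 0.0 jaw 7.0 appr [-0.011  0.002 -1.   ]
q [-0.34  0.64  0.55  1.8  -0.43  0.84  0.55]
```

Request:
{"name": "move_arm", "arguments": {"plan": [{"dp":[0.005,0.008,0],"rot":[0,-0.01,0],"claw":0.0},{"dp":[0,0.006,0],"rot":[0,0,0],"claw":0.0},{"dp":[-0.001,0.006,0],"rot":[0,0,0],"claw":0.0},{"dp":[-0.001,0.006,0],"rot":[0,0,0],"claw":0.0}]}}

```text
t: 12.48
position: [0.6181, -0.0481, 0.0952]
orientation: [-0.042, 0.705, 0.042, 0.706]
contact_force: [-0.5, -11.4, -1.5]
grip_width: -0.003
```

```bash
python3 -c "
from h import *
st()"
```

```text
t 12.48 p [ 0.6181 -0.0481  0.0952] pump [0.0443 0.0062] F [ -0.5 -11.4  -1.5] w -0.003 jaw 6.9 appr [ 0.001 -0.    -1.   ]
q [-0.38  0.63  0.55  1.81 -0.43  0.83  0.5 ]
```

Request:
{"name": "move_arm", "arguments": {"plan": [{"dp":[-0.001,0.008,0],"rot":[0,0,0],"claw":0.0},{"dp":[-0.001,0.008,0],"rot":[0,0,0],"claw":0.0},{"dp":[-0.001,0.008,0],"rot":[0,0,0],"claw":0.0},{"dp":[0,0.004,0],"rot":[0,0,0],"claw":0.0}]}}

```text
t: 12.82
position: [0.6152, -0.0383, 0.0958]
orientation: [-0.049, 0.703, 0.028, 0.708]
contact_force: [-0.1, -4.4, -3.0]
grip_width: 0.0
```

```bash
python3 -c "
from h import *
st()"
```

```text
t 12.82 p [ 0.6152 -0.0383  0.0958] pump [0.0426 0.0163] F [-0.1 -4.4 -3. ] w 0.0 jaw 6.3 appr [ 0.009 -0.029 -1.   ]
q [-0.43  0.62  0.57  1.82 -0.41  0.81  0.46]
```

Request:
{"name": "move_arm", "arguments": {"plan": [{"dp":[-0.001,0.009,0],"rot":[0.02,0,0],"claw":0.0},{"dp":[-0.001,0.009,0],"rot":[0,0,0],"claw":0.0},{"dp":[-0.001,0.009,0],"rot":[0,0,0],"claw":0.0},{"dp":[0,0.009,0],"rot":[0,0,0],"claw":0.0}]}}

```text
t: 13.15
position: [0.6125, -0.0155, 0.0968]
orientation: [-0.045, 0.702, 0.025, 0.711]
contact_force: [0.6, -9.0, -3.3]
grip_width: -0.001
```

```bash
python3 -c "
from h import *
st()"
```

```text
t 13.15 p [ 0.6125 -0.0155  0.0968] pump [0.0424 0.0392] F [ 0.6 -9.  -3.3] w -0.001 jaw 5.7 appr [ 0.014 -0.028 -1.   ]
q [-0.47  0.62  0.58  1.84 -0.41  0.8   0.41]
```

Request:
{"name": "move_arm", "arguments": {"plan": [{"dp":[0,0.005,-0.001],"rot":[0.015,-0.01,0],"claw":0.0}]}}

```text
t: 13.23
position: [0.613, -0.0117, 0.0961]
orientation: [-0.042, 0.697, 0.029, 0.715]
contact_force: [-0.5, -7.5, 1.0]
grip_width: 0.001
```

```bash
cat > c8.py <<'E'
from h import *
st()
s=snap('side','side8'); t=snap('top','top8'); 
for i in range(6): capture('side')
st()
s=snap('side','side8');t=snap('top','top8');st()
cv2.imwrite('pics/v8.png',cv2.resize(np.hstack([t['pixels'][60:200,290:430],s['pixels'][130:270,310:450]])[:,:,::-1],(800,400),interpolation=cv2.INTER_CUBIC))
E
python3 c8.py
```

```text
t 13.23 p [ 0.613  -0.0117  0.0961] pump [0.0434 0.0429] F [-0.5 -7.5  1. ] w 0.001 jaw 5.7 appr [ 0.026 -0.017 -1.   ]
q [-0.47  0.61  0.57  1.84 -0.43  0.78  0.42]
t 13.63 p [ 0.6125 -0.0138  0.0964] pump [0.0426 0.0409] F [-0.3 -7.9 -0.3] w 0.002 jaw 5.6 appr [ 0.025 -0.018 -1.   ]
q [-0.46  0.61  0.57  1.84 -0.43  0.78  0.42]
t 13.73 p [ 0.6125 -0.0139  0.0964] pump [0.0426 0.0408] F [-0.3 -8.8 -0.3] w 0.002 jaw 5.6 appr [ 0.025 -0.018 -1.   ]
q [-0.46  0.61  0.57  1.84 -0.43  0.78  0.42]
```

View pics/v8.png

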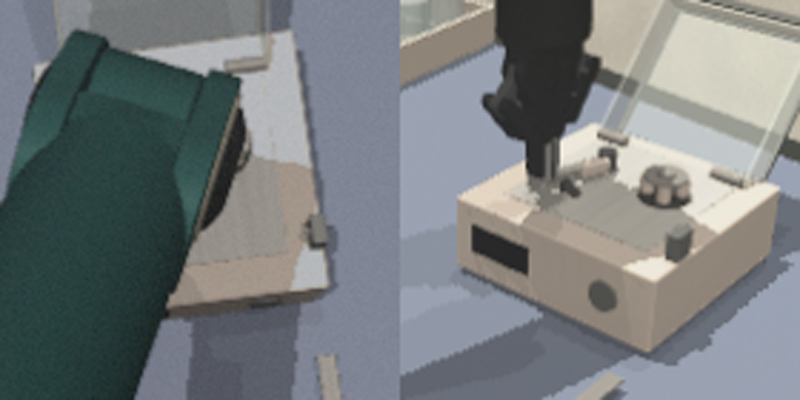

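The arm is holding steady with about 8–9 N on the post. I put the swing at roughly 0.53–0.55 rad, with the pawl visible behind the arm at (570,185). The guard is open and the bar is where I left it, so I'm handing in.

```bash
python3 -c "
from h import *
import cell
a=load('side0')['pixels'].astype(int);b=load('side8')['pixels'].astype(int)
for n,(x0,y0,x1,y1) in dict(jar=(235,172,266,212),beaker=(278,145,303,184),flask=(470,215,508,282)).items(): print(n,np.abs(a-b)[y0:y1,x0:x1].mean().round(1))
print(cell.finish_job()); st()"
```

```text
jar 6.9
beaker 6.6
flask 6.8
the job is handed in; nothing more can be done
None
the job is handed in; nothing more can be done
```

I finished all the steps and handed the job in, at about 13.8 s of the 72 s allowed; no verdict was reported.

**What I did:**
- **Guard:** I took the bar farthest to the robot's right and slid its blade under the guard's lip. I levered and lifted until the guard sprang fully open.
- **Bar:** I laid it flat on the bench to the right, in front of the pump, and let go.
- **Shoe arm:** I pushed the post to the pump's left with the closed, empty gripper and finished holding it there.

**Last checks before hand-in:**
- **Shoe arm:** the push was steady at 8–9 N. I estimate the swing at 0.53–0.55 rad from how far the tool travelled, since the joint value can't be read directly. The final picture shows what I take to be the pawl, behind the arm.
- **Guard and bar:** the guard stands open and the bar is where I left it.
- **Jar, beaker and flask:** the picture around each changed only slightly and by about the same amount, so I don't believe they moved.

**Not confirmed:**
- **Prying force:** the reading at the wrist never went above about 3 N. I'm inferring from the guard opening that the bar pressed the lip hard enough.
- **Pump position:** the camera-based positions of the pump and post disagreed by 2–3 mm, which was small enough not to matter.
- **After hand-in:** I couldn't read the state, so nothing was checked after that point.

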